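# Close the vial rack with its retaining bar

## Robot

A 6-joint arm with a two-finger parallel gripper is mounted at the origin on a cart in front of the work surface, level with it; the furniture and walls round the work are solid. World frame = base frame: x ahead of the robot, y to its left, z up, the work surface at z = 0. Lengths are in m, angles in rad, forces in N, time in s.
With the tool pointing down it reaches from about 0.325 to 0.775 m from the base axis. Payload 5.5 kg.
Tool frame: the origin (TCP) lies at the very end of the fingers, on their centre line; the grasp point (between the pads) lies grip_point_offset behind it (grip_point_offset is the distance from the TCP to the grasp point, in m); z points along the fingers, y is the direction in which the jaws open and shut (so a half turn about z gives the same grasp; the last joint's range is limited). The gripper opens to 85 mm and grips with 20 to 120 N. Pads are 22 mm wide; open, the fingers measure 114 mm over their backs; the gripper's body (76 mm by 85 mm) begins 54 mm behind the grasp point. The pads swing forward as they close: fully open they stand 13 mm farther back than shut.
Start: joints at [-1.367, 0.091, 1.231, -0, 1.82, -0.057], TCP at [0.155, -0.58, 0.231] pointing down, gripper open.
Joint ranges: [-2.87, 2.87], [-0.86, 2.18], [0.17, 2.46], [-1.51, 4.65], [0.06, 2.69], [-2.65, 2.65]. Speed limits (rad/s): [2.57, 2.57, 3.01, 3.14, 3.14, 3.14].

## Interface

Orientations are given as a unit quaternion [x, y, z, w].
In Python, from workcell import * gives the robot as it stands.
- The arm moves only by the tool send_rows, never from a script. Its argument "rows" is a list of rows, each a list of 3 entries, a list of its own where there are three numbers: the shift along the tool's x, y, z in mm, then the turn, a rotation vector about the tool's x, y, z in rad, then the opening, from 0 (shut) to 1 (fully open). A call has 1 to 20 rows; each row shifts and turns the commanded pose from where the row before left it, along the tool's axes as they then stand; what a row does not reach is not made up. A row lasts 1/8 s, in which the tool goes at most 62.5 mm and 10.7 degrees, less where a joint would pass 70% of its speed; a pose out of reach is approached as far as the arm can. A call with a gripper value outside its range is refused whole. The fingers move at their own pace and stop on an object; "squeeze" is the grip in N (left out, the last holds). Time passes only in rows, so rows that do not move let the fingers close. It gives the time, the measured TCP pose, the force and the opening at its end, in the units of the state.
- get_obs(): the state, without advancing time (a new reading comes with each control period).
- camera(name): name is "side" or "top" or "wrist"; returns a dict with "color" (384x512x3 uint8, red, green, blue), "z_map" (384x512 float32, m along the optical axis (not along the pixel's ray), 0 where there is no reading), "K" (3x3 intrinsics, pixels), "R" (3x3) and "t" (3): a world point X has camera coordinates R X + t. Camera axes: x right, y down, z forward; pixel columns grow to the right and rows downward; lengths in m; the calibration is good to about 2 mm. A picture is of the moment at which its call begins.
- finish_job(): hands the job in, once; it reports no verdict.
The state is a dict: "t": time; "joint_pos": joint angles; "dq": joint speeds; "effort": joint torques, N m; "ee_pos": TCP position; "ee_rot": TCP orientation; "force": force on the tool from outside, world axes, zero at the start; "wrist_torque": the same for the moment, N m; "finger_gap": opening from 0.0 (shut) to 1.0 (fully open).
Only numpy, scipy, OpenCV 4.12 (cv2) and the standard library are available. Lean on these libraries where they do the work, as an engineer would, in place of code of your own. Each camera call takes 0.05 s, during which the arm holds its last target. There are 200 camera calls.

## Task

The three vials in the rack must be held down before the rack is shaken. Take the metal retaining bar by its black handle and lay it across the rack's two end posts, over the vials, with its orange block plug in the square socket of the orange post and its grey tongue in the slot of the grey post, so that the bar lies flat and fully down on both posts; let go of it. Leave the bottle, beaker, stopper and timer standing where they are.

Things in the scene. Friction and masses are not known exactly. Their poses are not given: they have to be found in the camera images.
- bar: Loose retaining bar, 0.15 kg: aluminium strip 170 (x) x 24 (y) x 8 mm, two 12 mm high feet under it on which it stands at first, black upright handle rib 50 (x) x 16 (y) mm on its middle. Origin midway between the feet, at their undersides; x from orange plug to grey tongue, z up. Over the origin: strip 12 to 20 mm, handle 20 to 54 mm.
- bar_plug (a point): Centre of the underside of the bar's orange block plug, 16 x 16 mm, at x = -66 mm of the bar (the bar's upper face carries an orange patch above it).
- bar_tongue (a point): Centre of the underside of the bar's grey tongue, 16 mm along the bar and 8 mm thick across it, at x = +66 mm of the bar.
- bar_grip (a point): Point on the handle rib where to grip it across its 16 mm thickness (the bar's y), 44 mm over the bar's origin and 10 mm below the handle's top.
- rack: Vial rack bolted down: base plate 172 (x) x 60 (y) x 8 mm, white block with three capped vials in a row (caps up to 56 mm), an end post 34 x 36 mm at each end, both 58 mm high. Origin on the worktop under its centre; x from orange post to grey post, z up. With the strip resting on the posts, the bar origin is 46 mm over the rack origin.
- rack_socket (a point): Centre of the mouth of the square socket in the top of the orange post, at x = -66 mm, z = 58 mm of the rack: 21 x 21 mm, 18 mm deep, sides along the rack's x and y.
- rack_slot (a point): Centre of the mouth of the slot in the top of the grey post, at x = +66 mm, z = 58 mm of the rack: 13 mm wide (y), 18 mm deep, open at both ends along the rack's x.
- amber_bottle: Bystander: amber glass bottle with black cap, 66 mm across, 140 mm high; origin at the centre of its base.
- beaker: Bystander: small glass beaker, 41 mm across, 40 mm high; origin at the centre of its base.
- stopper: Bystander: brown rubber stopper, 32 mm across, 25 mm high; origin at the centre of its base.
- lab_timer: Bystander: white bench timer, 66 x 72 x 36 mm; origin at the centre of its base.

How it is judged:
By the outcome, as a careful person would: the job done as asked, in the order asked, and still so for the second after the job is handed in, with the robot touching nothing.
It also fails if it takes over 35 s, if anything falls off the work surface, if the arm or the gripper's body presses on something with over 40 N, if the wrist force passes 120 N, or if a joint passes its speed limit or range.

## Working session

There is one attempt and no reset: what is moved stays moved. The work goes in short steps, Python scripts to look and compute and a tool call to move; the robot and the scene stay as the last step left them, time stands still between calls to the robot, and variables do not carry over. Pictures are saved under pics/ and viewed, about 8 in all and at most 12, crops included, and the job is handed in when it is done.

Besides the shell and the picture viewer there is one more tool, called as name([rows], argument=value, ...), one row to a line, values as JSON. send_rows: Moves the arm, as the interface text tells. Its arguments: {"type":"object","properties":{"rows":{"type":"array","items":{"type":"array"}},"squeeze":{"type":"number"}},"required":["rows"]}

```bash
mkdir -p pics; cat > h.py <<'E'
import numpy as np, cv2
from workcell import *
from scipy.spatial.transform import Rotation as Ro
def save(c,n): cv2.imwrite('pics/'+n,c['color'][...,::-1])
def world(c,u,v,z=None):
    u=np.atleast_1d(u).astype(float);v=np.atleast_1d(v).astype(float)
    d=np.linalg.inv(c['K'])@np.stack([u,v,np.ones_like(u)])
    R,t=np.array(c['R']),np.array(c['t']); o=-R.T@t; dw=R.T@d
    if z is None: s=c['z_map'][v.astype(int),u.astype(int)]
    else: s=(z-o[2])/dw[2]
    return (o[:,None]+dw*s).T
E
python3 - <<'E'
from h import *
o=get_obs();print(o)
a=camera('top');b=camera('side')
np.savez('top.npz',**a);np.savez('side.npz',**b)
for n,c in(('top',a),('side',b)):print(n,c['K'],-np.array(c['R']).T@c['t'],np.array(c['R'])[2])
cv2.imwrite('pics/a.png',np.vstack([a['color'],b['color']])[...,::-1][:, :])
save(a,'top1.png');save(b,'side1.png')
import workcell;print([x for x in dir(workcell) if x[0]!='_'])
try: print(grip_point_offset)
except Exception as e: print(e)
E
```

```text
{'t': 0.0, 'joint_pos': array([-1.36669755e+00,  9.18798392e-02,  1.23188403e+00, -1.03530935e-05,
        1.81980006e+00, -5.67087011e-02]), 'dq': array([ 0.00178473, -0.000994  ,  0.00019562, -0.00073478, -0.00115305,
        0.00035462]), 'effort': array([-7.95478354e-04, -4.58729017e+01, -4.18023026e+01, -1.93167616e-04,
        1.13329556e-02,  1.77779434e-06]), 'ee_pos': array([ 0.15464937, -0.57943633,  0.23013936]), 'ee_rot': array([ 9.91509158e-01,  1.30033141e-01, -7.75751310e-05, -9.82589226e-04]), 'force': array([-0.30411096,  0.20282435,  0.14753353]), 'wrist_torque': array([ 0.00792893, -0.0100599 , -0.03670635]), 'finger_gap': 1.0003456607020673}
top [[349.22908589   0.         253.47432785]
 [  0.         349.22908589 190.22316574]
 [  0.           0.           1.        ]] [ 0.37406151 -0.1793228   0.9487143 ] [ 1.80834479e-01  3.53738734e-04 -9.83513480e-01]
side [[346.95919472   0.         253.17873121]
 [  0.         346.95919472 191.19054932]
 [  0.           0.           1.        ]] [ 0.13944215 -0.81683112  0.50063872] [ 0.44859066  0.73908843 -0.50250842]
['IKError', 'camera', 'finish_job', 'get_obs', 'grip_point_offset']
0.0187
```

View pics/top1.png

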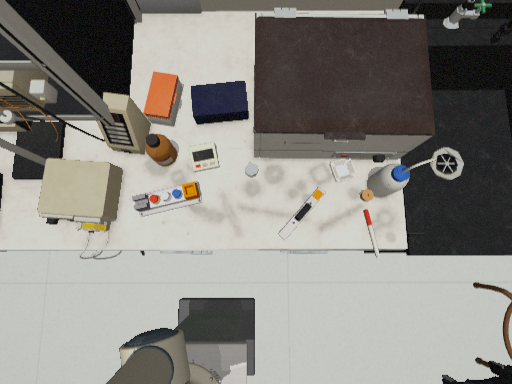

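View pics/side1.png

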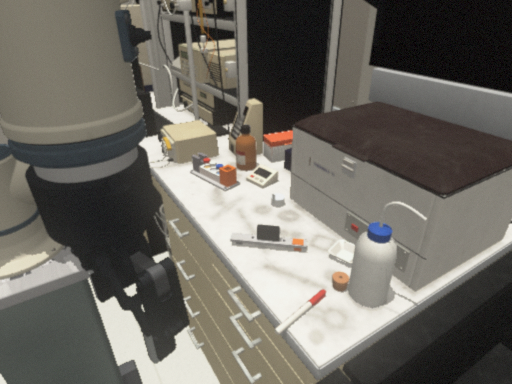

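The top view shows the bar at about (302,212), with its orange end at (318,194) and black handle at (303,213). The rack is at about (168,197), with the orange post at (192,190) and the grey post at (141,202). Next I'll measure these.

```bash
python3 - <<'E'
from h import *
for n in('top','side'):
    c=dict(np.load(n+'.npz'))
    im=c['color'];hsv=cv2.cvtColor(im,cv2.COLOR_RGB2HSV)
    vv,uu=np.mgrid[0:384,0:512]
    P=world(c,uu.ravel(),vv.ravel()).reshape(384,512,3)
    H=P[...,2]
    orange=(hsv[...,0]<22)&(hsv[...,1]>150)&(hsv[...,2]>120)
    black=hsv[...,2]<70
    on=lambda m,box:m&(uu>box[0])&(uu<box[2])&(vv>box[1])&(vv<box[3])
    bb,rb=((270,180,340,245),(130,175,206,222)) if n=='top' else ((225,215,312,255),(185,150,242,190))
    def rep(l,m,z):
        v,u=np.nonzero(m)
        W=world(c,u,v,z);q=P[m];print(n,l,len(u),'uv',u.mean().round(1),v.mean().round(1),'plane',W.mean(0).round(4),'depth',np.median(q,0).round(4))
        return W
    rep('bar orange',on(orange,bb)&(H<.04)&(H>.012),.020)
    W=rep('handle top',on(black,bb)&(H>.044),.054)
    r=cv2.minAreaRect((W[:,:2]*1000).astype(np.float32));print(r)
    strip=on(H>.010,bb)&(H<.03); 
    W=rep('strip',strip,.02);print(cv2.minAreaRect((W[:,:2]*1000).astype(np.float32)))
    m=on(orange,rb)&(H>.05)&(H<.066);W=rep('rack orange top',m,.058);print(cv2.minAreaRect((W[:,:2]*1000).astype(np.float32)))
    m=on(H>.050,rb)&(H<.07);W=rep('rack tops',m,.058);print(cv2.minAreaRect((W[:,:2]*1000).astype(np.float32)))
    m=on((H>.003),rb);W=rep('rack all',m,.008);Wd=P[m];print(cv2.minAreaRect((Wd[:,:2]*1000).astype(np.float32)))
    m=(abs(H)<.004)&(P[...,0]>.3)&(P[...,0]<.6);print('table z',np.median(H[(abs(H)<.02)&(P[...,0]>.35)&(P[...,0]<.5)]))
c=dict(np.load('top.npz'))
A=cv2.resize(c['color'][165:250,125:215],None,fx=4.4,fy=4.4,interpolation=cv2.INTER_CUBIC)
B=cv2.resize(c['color'][165:250,255:345],None,fx=4.4,fy=4.4,interpolation=cv2.INTER_CUBIC)
cv2.imwrite('pics/crop.png',np.hstack([A,B])[...,::-1])
E
```

```text
top bar orange 55 uv 317.4 194.3 plane [ 0.5334 -0.3515  0.02  ] depth [ 0.5341 -0.3508  0.019 ]
top handle top 102 uv 302.8 211.4 plane [ 0.4828 -0.3059  0.054 ] depth [ 0.4828 -0.3066  0.0523]
((482.3921203613281, -305.5466003417969), (13.827770233154297, 48.53936004638672), 48.6711540222168)
top strip 438 uv 300.9 213.7 plane [ 0.4812 -0.3059  0.02  ] depth [ 0.4721 -0.297   0.0186]
((500.6532897949219, -324.9590759277344), (29.107746124267578, 219.4682159423828), 46.23169708251953)
top rack orange top 168 uv 179.3 192.0 plane [0.5337 0.013  0.058 ] depth [ 0.53   -0.0032  0.0555]
((528.9922485351562, 29.70941162109375), (36.10927963256836, 121.12952423095703), 14.215872764587402)
top rack tops 429 uv 164.2 195.7 plane [0.5241 0.0517 0.058 ] depth [0.5238 0.0524 0.0553]
((523.9853515625, 51.49955368041992), (37.49184036254883, 165.6895751953125), 13.710338592529297)
top rack all 1438 uv 167.2 198.7 plane [0.524  0.0562 0.008 ] depth [0.5189 0.0502 0.031 ]
((505.9693298339844, -25.322769165039062), (375.77886962890625, 152.4889373779297), 71.50554656982422)
table z -0.0018086051791
[... 489 characters left out ...]
.539  -0.0058  0.0566]
((534.111572265625, 25.800548553466797), (40.068397521972656, 119.39125061035156), 6.266036033630371)
side rack tops 279 uv 217.3 162.3 plane [0.5352 0.0398 0.058 ] depth [0.5287 0.0495 0.0551]
((533.5194702148438, 36.69922637939453), (155.8105926513672, 153.2088623046875), 63.99488067626953)
side rack all 1363 uv 214.3 168.1 plane [0.5531 0.105  0.008 ] depth [0.5235 0.0575 0.0297]
((404.8575439453125, -317.3675537109375), (1118.25048828125, 170.74069213867188), 70.69497680664062)
table z -0.0006096547979372868<stdin>:14: RuntimeWarning: Mean of empty slice.
  ret = ret.dtype.type(ret / rcount)
  ret = um.true_divide(
  return _methods._mean(a, axis=axis, dtype=dtype,
```

View pics/crop.png

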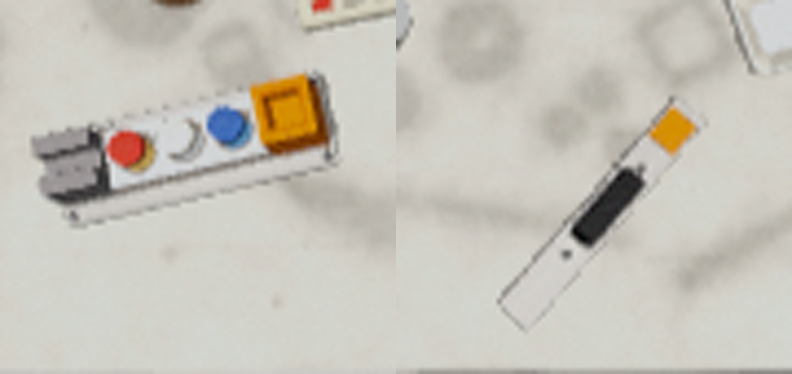

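The crop confirms both orientations. The bar's yaw is about 138.6°, with its grip near (0.4825,-0.3055). The rack's yaw is about 103.7°, with its centre near (0.524,0.0515); the tops measure 166 x 37 mm, as they should. I'll move over the bar, then turn.

send_rows([
  [[43, -20, 0], [0, 0, 0], 1],
  [[43, -20, 0], [0, 0, 0], 1],
  [[43, -20, 0], [0, 0, 0], 1],
  [[43, -20, 0], [0, 0, 0], 1],
  [[43, -20, 0], [0, 0, 0], 1],
  [[43, -20, 0], [0, 0, 0], 1],
  [[43, -20, 0], [0, 0, 0], 1],
  [[43, -20, 0], [0, 0, 0], 1],
  [[43, -20, 0], [0, 0, -0.18], 1],
  [[0, 0, 0], [0, 0, -0.18], 1],
  [[0, 0, 0], [0, 0, -0.18], 1],
  [[0, 0, 0], [0, 0, -0.18], 1],
  [[0, 0, 0], [0, 0, -0.18], 1],
  [[0, 0, 0], [0, 0, -0.18], 1],
  [[0, 0, 0], [0, 0, -0.18], 1],
  [[0, 0, 0], [0, 0, -0.18], 1],
  [[0, 0, 0], [0, 0, -0.18], 1],
  [[0, 0, 0], [0, 0, -0.18], 1],
  [[0, 0, 0], [0, 0, -0.18], 1],
  [[0, 0, 0], [0, 0, -0.18], 1],
])

```text
t: 2.6
ee_pos: [0.4821, -0.3059, 0.2306]
ee_rot: [0.35, 0.937, 0.0, -0.001]
force: [0.1, 0.1, -0.1]
finger_gap: 0.997
```

```bash
cat >> h.py <<'E'
def rel(x,y,z,yaw):
    "tool-frame shift (mm) and z turn to TCP x,y,z with tool x at yaw (deg), tool down"
    o=get_obs();R=Ro.from_quat(o['ee_rot'])
    T=Ro.from_matrix(np.array([[np.cos(np.radians(yaw)),np.sin(np.radians(yaw)),0],[np.sin(np.radians(yaw)),-np.cos(np.radians(yaw)),0],[0,0,-1]]).T)
    print('t',o['t'],'pos',o['ee_pos'].round(4),'shift mm',(R.inv().apply(np.array([x,y,z])-o['ee_pos'])*1e3).round(1),'rotvec',(R.inv()*T).as_rotvec().round(4),'F',o['force'].round(1),'gap',round(o['finger_gap'],3),'j',o['joint_pos'].round(2))
E
python3 - <<'E'
from h import *
rel(.4825,-.3055,.0253,138.6)
w=camera('wrist');np.savez('w1.npz',**w);save(w,'w1.png')
print(-np.array(w['R']).T@w['t'])
E
```

```text
t 2.6 pos [ 0.4821 -0.3059  0.2306] shift mm [ -0.3   0.6 205.3] rotvec [-0.0001 -0.0012  0.0077] F [ 0.1  0.1 -0.1] gap 0.997 j [-0.63  0.01  1.31 -0.    1.82 -1.48]
[ 0.42580037 -0.25749768  0.3728058 ]
```

View pics/w1.png

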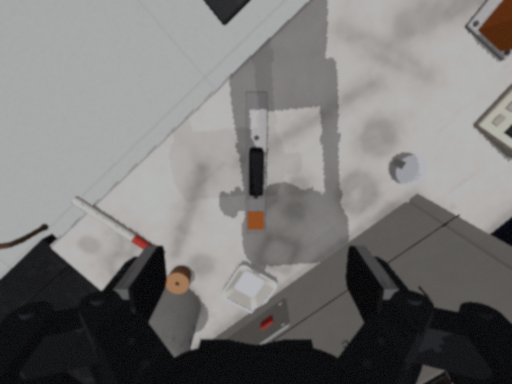

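The wrist picture shows the bar's handle at (257,172) and its orange patch at (257,220), well clear of other items. I'll refine from it.

```bash
python3 - <<'E'
from h import *
c=dict(np.load('w1.npz'));hsv=cv2.cvtColor(c['color'],cv2.COLOR_RGB2HSV)
vv,uu=np.mgrid[0:384,0:512];box=(uu>240)&(uu<275)&(vv>85)&(vv<240)
o=box&(hsv[...,0]<22)&(hsv[...,1]>120);b=box&(hsv[...,2]<60)&(vv>135)&(vv<205)
for l,m,z in(('orange',o,.02),('handle',b,.054)):
    v,u=np.nonzero(m);W=world(c,u,v,z);P=world(c,u,v);W=W[abs(P[:,2]-z)<.006];print(l,len(W),W.mean(0),np.median(P,0),cv2.minAreaRect((W[:,:2]*1e3).astype(np.float32)))
E
```

```text
orange 263 [ 0.53245378 -0.3505409   0.02      ] [ 0.53225713 -0.35027709  0.0205538 ] ((532.6194458007812, -350.37799072265625), (18.62822723388672, 21.174415588378906), 49.02718734741211)
handle 632 [ 0.4814656  -0.30590965  0.054     ] [ 0.4808076  -0.30544009  0.05328342] ((481.7486572265625, -306.17486572265625), (14.101804733276367, 49.02842712402344), 49.028072357177734)
```

send_rows([
  [[0, 0, 40], [0, 0, 0], 1],
  [[0, 0, 40], [0, 0, 0], 1],
  [[0, 0, 40], [0, 0, 0], 1],
  [[0, 0, 35], [0, 0, 0], 1],
  [[0, 0, 25], [0, 0, 0], 1],
  [[0, 0, 14], [0, 0, 0], 1],
  [[0, 0, 10], [0, 0, 0], 1],
  [[0, 0, 0], [0, 0, 0], 1],
  [[0, 0, 0], [0, 0, 0], 0],
  [[0, 0, 0], [0, 0, 0], 0],
  [[0, 0, 0], [0, 0, 0], 0],
  [[0, 0, 0], [0, 0, 0], 0],
  [[0, 0, 0], [0, 0, 0], 0],
  [[0, 0, 0], [0, 0, 0], 0],
], squeeze=60)

```text
t: 4.4
ee_pos: [0.4825, -0.3061, 0.0278]
ee_rot: [0.353, 0.936, -0.0, 0.0]
force: [-0.2, -0.0, 2.2]
finger_gap: 0.174
```

send_rows([
  [[0, 0, -25], [0, 0, 0], 0],
  [[0, 0, -45], [0, 0, 0], 0],
  [[0, 0, -45], [0, 0, 0], 0],
  [[0, 0, -45], [0, 0, 0], 0],
  [[0, 0, -20], [0, 0, 0], 0],
  [[16, 14, 0], [0, 0, 0], 0],
  [[32, 28, 0], [0, 0, 0], 0],
  [[32, 28, 0], [0, 0, 0], 0],
  [[32, 28, 0], [0, 0, 0], 0],
  [[32, 28, 0], [0, 0, 0], 0],
  [[32, 28, 0], [0, 0, 0], 0],
  [[32, 28, 0], [0, 0, 0], 0],
  [[32, 28, 0], [0, 0, 0], 0],
  [[14, 13, 0], [0, 0, 0.1], 0],
  [[0, 0, 0], [0, 0, 0.13], 0],
  [[0, 0, 0], [0, 0, 0.13], 0],
  [[0, 0, 0], [0, 0, 0.13], 0],
  [[0, 0, 0], [0, 0, 0.124], 0],
  [[0, 0, 0], [0, 0, 0], 0],
  [[0, 0, 0], [0, 0, 0], 0],
])

```text
t: 6.9
ee_pos: [0.4379, 0.0295, 0.2058]
ee_rot: [0.618, 0.786, -0.001, -0.001]
force: [1.0, -0.2, -2.4]
finger_gap: 0.181
```

```bash
python3 - <<'E'
from h import *
rel(.524,.0515,.14,103.7)
w=camera('wrist');np.savez('w2.npz',**w);s=camera('side');np.savez('s2.npz',**s);t=camera('top');np.savez('t2.npz',**t)
cv2.imwrite('pics/w2.png',np.hstack([cv2.resize(w['color'],(512,384)),cv2.resize(s['color'][110:270,170:286],(278,384))])[...,::-1])
E
```

```text
t 6.9 pos [0.4379 0.0295 0.2058] shift mm [ 0.9 89.  65.6] rotvec [-0.0023 -0.0007 -0.0003] F [ 1.  -0.2 -2.4] gap 0.181 j [-0.01 -0.35  1.68  0.    1.81 -0.25]
```

View pics/w2.png

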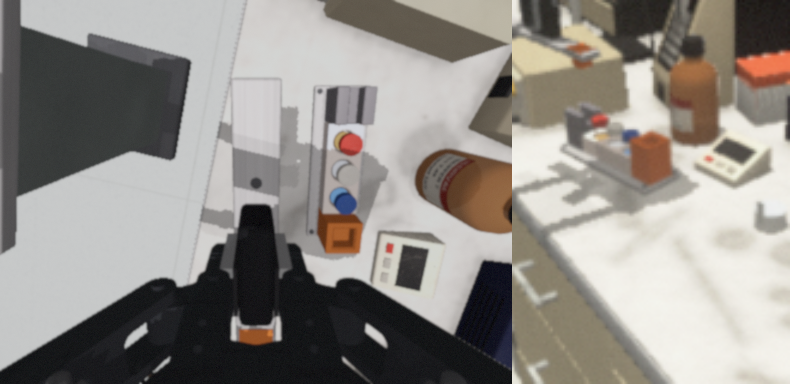

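The wrist view shows the rack clearly, with the socket at about (343,236) and the slot at about (350,104). The held bar's strip runs from (257,79) to its orange patch at (257,335).

```bash
python3 - <<'E'
from h import *
c=dict(np.load('w2.npz'));hsv=cv2.cvtColor(c['color'],cv2.COLOR_RGB2HSV)
o=get_obs();R=Ro.from_quat(o['ee_rot'])
vv,uu=np.mgrid[0:384,0:512];P=world(c,uu.ravel(),vv.ravel()).reshape(384,512,3);H=P[...,2]
bx=lambda a,b,d,e:(uu>=a)&(uu<=d)&(vv>=b)&(vv<=e)
def rep(l,m,z):
    v,u=np.nonzero(m);W=world(c,u,v,z);r=cv2.minAreaRect((W[:,:2]*1e3).astype(np.float32))
    print(l,len(u),'uv',u.min(),u.max(),v.min(),v.max(),'rect',np.round(r[0],1),np.round(r[1],1),round(r[2],2),'zmed',np.median(P[m][:,2]).round(4));return np.array(r[0])/1e3
k=np.ones((3,3),np.uint8)
clean=lambda m:cv2.morphologyEx(m.astype(np.uint8),cv2.MORPH_OPEN,k)>0
rk=bx(300,75,385,265)
top=clean(rk&(H>.050)&(H<.066))
a=rep('post tops',top,.058)
a1=rep('orange top',top&(vv>205),.058);a2=rep('grey top',top&(vv<128),.058)
d=a2-a1;print('dist',np.linalg.norm(d),'yaw',np.degrees(np.arctan2(d[1],d[0])),'mid',(a1+a2)/2)
# socket interior / slot: deep pixels inside the tops
print('orange row 236',[(u,H[236,u].round(3)) for u in range(316,366,2)])
print('grey row 104',[(u,H[104,u].round(3)) for u in range(320,382,2)])
s=clean(bx(220,70,295,345)&(H>.185)&(H<.215)&(hsv[...,2]>90))
rep('strip',s,.198)
v,u=np.nonzero(s);q=P[s];tl=R.inv().apply(q-o['ee_pos']);
A=np.c_[tl[:,:2],np.ones(len(tl))];print('strip plane in tool',np.linalg.lstsq(A,tl[:,2],rcond=None)[0],'x rng',tl[:,0].min(),tl[:,0].max())
for lo in np.arange(.03,.085,.01):
    g=tl[(tl[:,0]>lo)&(tl[:,0]<lo+.01)];
    if len(g):print('x',lo.round(2),'y mid',((g[:,1].min()+g[:,1].max())/2*1e3).round(2),'w',(np.ptp(g[:,1])*1e3).round(1))
og=bx(225,325,290,345)&(hsv[...,0]<22)&(hsv[...,1]>120);rep('bar orange',og,.198);print((R.inv().apply(P[og]-o['ee_pos'])*1e3).mean(0))
v,u=np.nonzero(bx(248,175,265,192)&(hsv[...,2]<80));print('dot',(R.inv().apply(world(c,u,v,.198)-o['ee_pos'])*1e3).mean(0))
E
```

```text
post tops 3169 uv 324 377 86 253 rect [523.5  53.7] [ 37.8 165.5] 13.71 zmed 0.0564
orange top 1008 uv 324 362 206 253 rect [536.9  -1.3] [37.8 52.1] 13.69 zmed 0.057
grey top 1106 uv 334 377 86 124 rect [508. 118.] [37.3 33.2] 13.67 zmed 0.0573
dist 0.1228031502521808 yaw 103.61250977097116 mid [0.52245866 0.05835201]
orange row 236 [(316, np.float64(0.0)), (318, np.float64(0.019)), (320, np.float64(0.028)), (322, np.float64(0.038)), (324, np.float64(0.048)), (326, np.float64(0.056)), (328, np.float64(0.057)), (330, np.float64(0.059)), (332, np.float64(0.057)), (334, np.float64(0.039)), (336, np.float64(0.04)), (338, np.float64(0.039)), (340, np.float64(0.04)), (342, np.float64(0.04)), (344, np.float64(0.039)), (346, np.float64(0.039)), (348, np.float64(0.04)), (350, np.float64(0.046)), (352, np.float64(0.051)), (354, np.float64(0.056)), (356, np.float64(0.058)), (358, np.float64(0.058)), (360, np.float64(0.059)), (362, np.float64(0.0)), (364, np.float64(-0.001))]
grey row 104 [(320, np.float64(0.008)), (322, np.float64(0.007)), (324, np.float64(0.006)), (326, np.float64(0.016)), (3
[... 495 characters left out ...]
.float64(0.058)), (368, np.float64(0.057)), (370, np.float64(0.059)), (372, np.float64(0.058)), (374, np.float64(0.058)), (376, np.float64(-0.001)), (378, np.float64(-0.0)), (380, np.float64(0.0))]
strip 7123 uv 231 281 78 343 rect [435.   38.3] [ 23.7 148.9] 13.58 zmed 0.1976
strip plane in tool [0.00466283 0.00105616 0.00898059] x rng -0.06570092746267912 0.08414773034893394
x 0.03 y mid -1.2 w 24.0
x 0.04 y mid -1.29 w 23.8
x 0.05 y mid -1.05 w 23.8
x 0.06 y mid -1.31 w 23.9
x 0.07 y mid -1.04 w 23.8
x 0.08 y mid -1.07 w 23.4
bar orange 479 uv 239 272 330 345 rect [451.5 -30.2] [19.6 10.9] 13.73 zmed 0.1986
[-49.30104784  -1.03719679  -3.23212773]
dot [34.24949682 -1.13936795  8.83398344]
```

Wrist and top agree on the rack laterally and differ by about 2 mm along it, which is within calibration. I'll move to about 10 mm above the posts and check again from there.

send_rows([
  [[0, 12, 0], [0, 0, 0], 0],
  [[0, 26, 0], [0, 0, 0], 0],
  [[1, 26, 0], [0, 0, 0], 0],
  [[1, 18, 0], [0, 0, 0], 0],
  [[0, 9, 10], [0, 0, 0], 0],
  [[0, 0, 30], [0, 0, 0], 0],
  [[0, 0, 35], [0, 0, 0], 0],
  [[0, 0, 24], [0, 0, 0], 0],
  [[0, 0, 12], [0, 0, 0], 0],
  [[0, 0, 0], [0, 0, 0], 0],
  [[0, 0, 0], [0, 0, 0], 0],
])

```text
t: 8.43
ee_pos: [0.5273, 0.0524, 0.0976]
ee_rot: [0.619, 0.785, 0.001, 0.001]
force: [-0.3, -0.6, -2.3]
finger_gap: 0.177
```

```bash
python3 - <<'E'
from h import *
rel(.5253,.0533,.0945,103.7)
w=camera('wrist');np.savez('w3.npz',**w);s=camera('side');np.savez('s3.npz',**s);t=camera('top');np.savez('t3.npz',**t)
f=lambda im:cv2.resize(im,(400,300),interpolation=cv2.INTER_CUBIC)
cv2.imwrite('pics/w3.png',np.vstack([np.hstack([f(w['color']),f(s['color'][135:195,180:260])]),np.hstack([f(t['color'][160:226,124:212]),f(w['color'][30:180,170:370])])])[...,::-1])
E
```

```text
t 8.425 pos [0.5273 0.0524 0.0976] shift mm [ 1.3 -1.7  3.1] rotvec [ 0.0021  0.0004 -0.0031] F [-0.3 -0.6 -2.3] gap 0.177 j [ 0.03 -0.08  1.64  0.    1.58 -0.2 ]
```

View pics/w3.png

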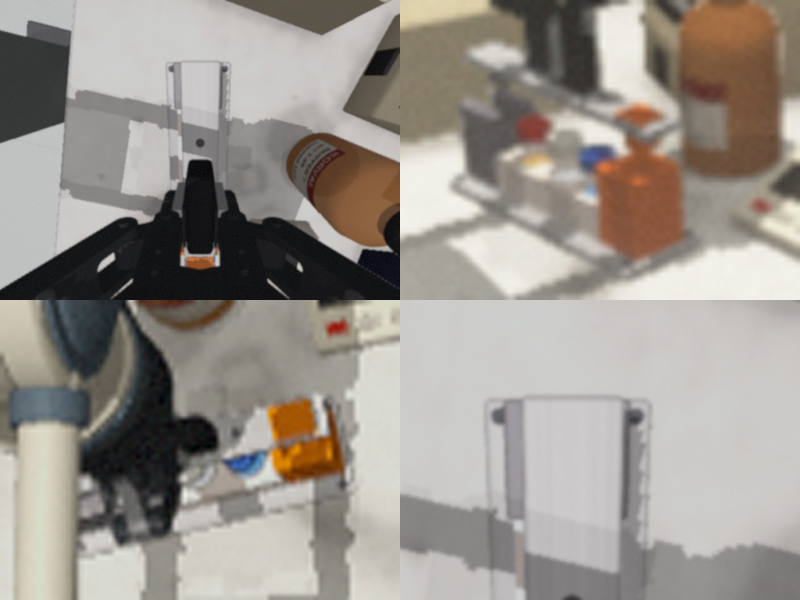

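The pictures show the bar over the rack with the plug above the orange post (side crop) and the tongue end centred over the grey post (wrist crop). I'll quantify this from each camera.

```bash
python3 - <<'E'
from h import *
o=get_obs();R=Ro.from_quat(o['ee_rot']);rt=np.radians(103.7)
ex=np.array([np.cos(rt),np.sin(rt)]);ey=np.array([np.sin(rt),-np.cos(rt)])  # tool axes
T=lambda W:np.c_[(W[:,:2]-o['ee_pos'][:2])@ex,(W[:,:2]-o['ee_pos'][:2])@ey]*1e3
vv,uu=np.mgrid[0:384,0:512]
for n in('w3','t3','s3'):
    c=dict(np.load(n+'.npz'));hsv=cv2.cvtColor(c['color'],cv2.COLOR_RGB2HSV)
    P=world(c,uu.ravel(),vv.ravel()).reshape(384,512,3);H=P[...,2]
    Q=T(P.reshape(-1,3)).reshape(384,512,2)
    near=(abs(Q[...,0])<100)&(abs(Q[...,1])<45)
    zs=.0976-.0278+.020
    def rng(l,m,z):
        v,u=np.nonzero(m)
        if len(u)<4:print(n,l,'few');return
        q=T(world(c,u,v,z));print(n,l,len(u),'along',np.percentile(q[:,0],[0,1,99,100]).round(1),'lat',np.percentile(q[:,1],[0,1,99,100]).round(1),'z',np.median(H[m]).round(4))
    st=near&(abs(H-zs)<.008)&(hsv[...,2]>70)
    post=near&(abs(H-.058)<.005)
    rng('strip tongue end',st&(Q[...,0]>50),zs);rng('grey post',post&(Q[...,0]>50)&(Q[...,0]<90),.058)
    rng('strip plug end',st&(Q[...,0]<-50),zs)
    org=(hsv[...,0]<22)&(hsv[...,1]>120)
    rng('bar patch',st&(Q[...,0]<-40)&org,zs);rng('orange post',post&(Q[...,0]<-40)&org,.058)
    rng('base',near&(abs(H-.008)<.004),.008)
    if n=='w3':
        for v in(95,110,125):
            print([(u,round(H[v,u],3),*Q[v,u].round(1)) for u in range(215,300) if abs(H[v,u]-H[v,u-1])>.008])
E
```

```text
w3 strip tongue end 3644 along [50.  50.5 83.6 83.6] lat [-12.3 -12.   11.2  11.5] z 0.0893
w3 grey post 732 along [52.  52.1 85.1 85.2] lat [-19.7 -19.6  15.9  16. ] z 0.0573
w3 strip plug end 705 along [-65.3 -65.3 -50.3 -49.5] lat [-12.6 -12.5  10.6  10.7] z 0.0901
w3 bar patch 427 along [-65.3 -65.3 -55.9 -55.2] lat [-10.7 -10.2   8.8   8.9] z 0.0903
w3 orange post 42 along [-79.3 -79.2 -72.3 -72.3] lat [-18.3 -18.3  15.   15. ] z 0.0577
w3 base 3555 along [-38.9 -36.1  87.2  88.3] lat [-31.8 -31.5  27.5  27.9] z 0.0074
[(222, np.float64(0.057), np.float64(76.7), np.float64(-19.4)), (231, np.float64(0.089), np.float64(76.2), np.float64(-11.9)), (282, np.float64(0.058), np.float64(76.6), np.float64(14.5)), (285, np.float64(0.007), np.float64(77.3), np.float64(21.0)), (292, np.float64(0.24), np.float64(74.1), np.float64(-0.9)), (293, np.float64(0.007), np.float64(77.3), np.float64(26.8)), (295, np.float64(-0.001), np.float64(77.4), np.float64(29.3))]
[(222, np.float64(0.056), np.float64(68.5), np.float64(-19.7)), (231, np.float64(0.088), np.float64(69.4), np.float64(-12.2)), (281, 
[... 644 characters left out ...]
] z 0.0896
t3 orange post 49 along [-82.1 -81.9 -49.5 -49.2] lat [-21.4 -21.4  -8.2  -7.7] z 0.0561
t3 base 257 along [-85.3 -84.7  81.4  82.6] lat [-33.1 -32.7  22.7  25.2] z 0.0064
s3 strip tongue end 42 along [42.4 43.3 78.4 78.6] lat [-19.4 -19.2  11.7  12.2] z 0.089
s3 grey post 47 along [42.1 42.4 80.5 80.9] lat [-22.9 -22.8  15.2  15.4] z 0.0567
s3 strip plug end 80 along [-99.3 -98.7 -52.7 -51.9] lat [-20.9 -20.5  11.5  12.1] z 0.089
s3 bar patch 16 along [-74.5 -74.4 -57.3 -57.2] lat [-5.4 -5.3 10.  10.1] z 0.0907
s3 orange post 73 along [-90.4 -89.6 -50.7 -50.2] lat [-24.5 -24.4  16.7  17. ] z 0.0566
s3 base 224 along [-91.7 -89.4  82.4  86.1] lat [-34.9 -34.3  25.6  28.3] z 0.0076
```

Wrist and top agree that the bar must go +3.4 mm along tool x and -1.5 mm along tool y. I'll shift by that and start the insertion.

send_rows([
  [[1.7, -0.8, 0], [0, 0, 0], 0],
  [[1.7, -0.7, 0], [0, 0, 0], 0],
  [[0, 0, 0], [0, 0, 0], 0],
  [[0, 0, 4], [0, 0, 0], 0],
  [[0, 0, 4], [0, 0, 0], 0],
  [[0, 0, 3], [0, 0, 0], 0],
  [[0, 0, 3], [0, 0, 0], 0],
  [[0, 0, 2], [0, 0, 0], 0],
  [[0, 0, 0], [0, 0, 0], 0],
  [[0, 0, 0], [0, 0, 0], 0],
])

```text
t: 9.82
ee_pos: [0.5244, 0.0553, 0.0804]
ee_rot: [0.619, 0.785, 0.0, 0.0]
force: [-0.4, -0.0, -1.6]
finger_gap: 0.176
```

The underside is about 5 mm below the mouth with no contact force, so I'll continue to the seat.

send_rows([
  [[0, 0, 2], [0, 0, 0], 0],
  [[0, 0, 2], [0, 0, 0], 0],
  [[0, 0, 1.5], [0, 0, 0], 0],
  [[0, 0, 1], [0, 0, 0], 0],
  [[0, 0, 0], [0, 0, 0], 0],
  [[0, 0, 0], [0, 0, 0], 0],
])

```text
t: 10.58
ee_pos: [0.5244, 0.0553, 0.0738]
ee_rot: [0.619, 0.785, 0.0, 0.0]
force: [0.9, 0.4, -1.3]
finger_gap: 0.175
```

```bash
python3 - <<'E'
from h import *
rel(.5244,.0553,.0738,103.7)
s=camera('side');w=camera('wrist')
f=lambda im:cv2.resize(im,(400,300),interpolation=cv2.INTER_CUBIC)
cv2.imwrite('pics/w4.png',np.hstack([f(w['color']),f(s['color'][135:195,180:260])])[...,::-1])
E
```

```text
t 10.575 pos [0.5244 0.0553 0.0738] shift mm [-0.1  0.   0. ] rotvec [ 0.0001 -0.     -0.0031] F [ 0.9  0.4 -1.3] gap 0.175 j [ 0.04 -0.08  1.68  0.    1.54 -0.2 ]
```

View pics/w4.png

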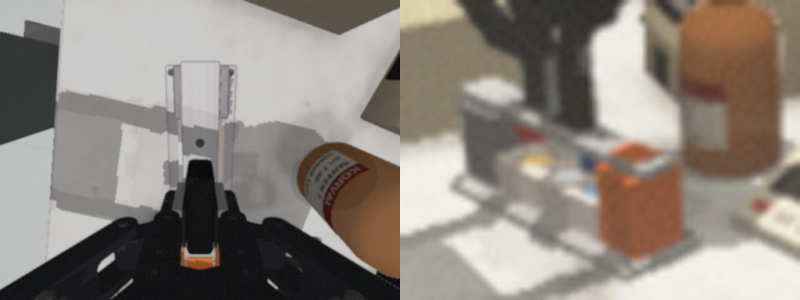

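Both ends are in and the strip is almost on the posts. I'll lower gently until contact.

send_rows([
  [[0, 0, 0.5], [0, 0, 0], 0],
  [[0, 0, 0.5], [0, 0, 0], 0],
  [[0, 0, 0.5], [0, 0, 0], 0],
  [[0, 0, 0], [0, 0, 0], 0],
])

```text
t: 11.18
ee_pos: [0.5244, 0.0553, 0.0737]
ee_rot: [0.619, 0.785, 0.0, 0.0]
force: [-4.5, 0.6, 7.0]
finger_gap: 0.174
```

Contact is at +7 N with the bar origin at about 46 mm, so it is seated. I'll open part way, because of the bottle, and retreat upward.

send_rows([
  [[0, 0, 0], [0, 0, 0], 0.45],
  [[0, 0, 0], [0, 0, 0], 0.45],
  [[0, 0, 0], [0, 0, 0], 0.45],
  [[0, 0, 0], [0, 0, 0], 0.45],
  [[0, 0, -5], [0, 0, 0], 0.45],
  [[0, 0, -15], [0, 0, 0], 0.45],
  [[0, 0, -30], [0, 0, 0], 0.45],
  [[0, 0, -40], [0, 0, 0], 0.45],
  [[0, 0, -40], [0, 0, 0], 0.45],
  [[0, -30, -20], [0, 0, 0], 0.45],
  [[0, -45, 0], [0, 0, 0], 0.45],
  [[0, -45, 0], [0, 0, 0], 0.45],
  [[0, 0, 0], [0, 0, 0], 0.45],
  [[0, 0, 0], [0, 0, 0], 0.45],
])

```text
t: 12.92
ee_pos: [0.4081, 0.0273, 0.2235]
ee_rot: [0.619, 0.785, 0.001, 0.001]
force: [-0.3, -0.2, -0.0]
finger_gap: 0.451
```

```bash
python3 - <<'E'
from h import *
o=get_obs();print(o['t'],o['ee_pos'],o['force'],o['finger_gap'])
s=camera('side');w=camera('wrist');t=camera('top')
vv,uu=np.mgrid[0:384,0:512]
rt=np.radians(103.7);ex=np.array([np.cos(rt),np.sin(rt)]);ey=np.array([np.sin(rt),-np.cos(rt)])
for n,c in(('w',w),('s',s),('t',t)):
    P=world(c,uu.ravel(),vv.ravel());d=P[:,:2]-[.5244,.0553];a=d@ex;l=d@ey
    for k,(lo,hi) in(('tongue',(.05,.08)),('mid+',(.03,.05)),('plug',(-.08,-.05))):
        m=(a>lo)&(a<hi)&(abs(l)<.009)&(P[:,2]>.03)&(P[:,2]<.09);print(n,k,m.sum(),'z',np.median(P[m,2]).round(4) if m.any() else None)
f=lambda im:cv2.resize(im,(400,300),interpolation=cv2.INTER_CUBIC)
cv2.imwrite('pics/end.png',np.vstack([np.hstack([f(w['color']),f(s['color'][135:195,180:260])]),np.hstack([f(t['color'][60:260,110:377]),f(s['color'])])])[...,::-1])
E
```

```text
12.925 [0.40807155 0.02727792 0.22345858] [-0.29641058 -0.1676253  -0.00426713] 0.4512014151763206
w tongue 622 z 0.0656
w mid+ 416 z 0.0656
w plug 448 z 0.0665
s tongue 34 z 0.065
s mid+ 40 z 0.0402
s plug 32 z 0.0662
t tongue 26 z 0.0644
t mid+ 53 z 0.0648
t plug 79 z 0.0651
```

View pics/end.png

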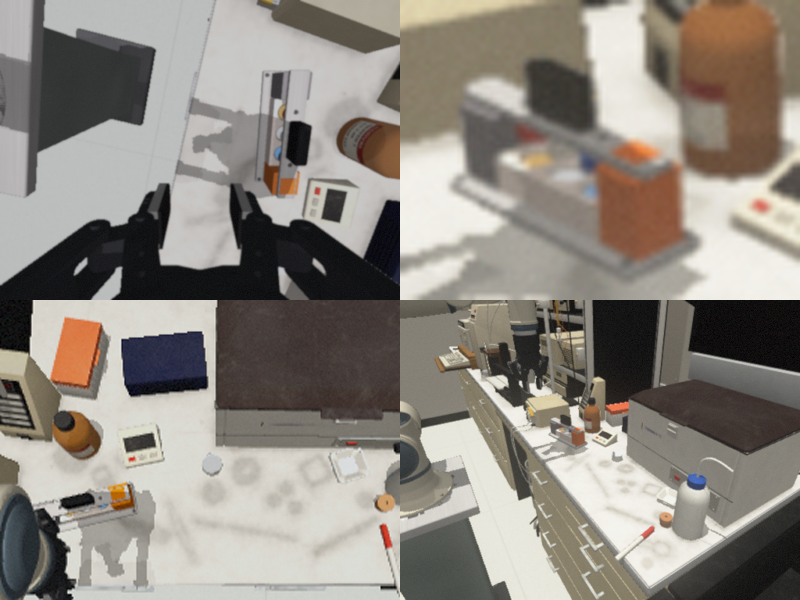

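The strip top reads about 66 mm at both ends, as it should, so the bar lies flat. The gripper is clear and the bystanders are where they were. I'll hand in.

```bash
python3 -c "
from workcell import *
print(finish_job())"
```

```text
the job is handed in; nothing more can be done
None
```

The retaining bar lies flat across both rack posts, with its orange plug in the square socket and its grey tongue in the slot. I gripped it by the handle, let go of it and handed the job in at about 13 s.

- **Seating:** The strip's top reads 65.6 mm at the tongue end and 66.5 mm at the plug end from the wrist camera. The side camera gives 65.0 and 66.2 mm and the top camera 64.4 and 65.1 mm, against 66 mm expected. On the way down the bar met the posts at its expected height with about 7 N.
- **Surroundings:** After release the force was back to about zero, and the gripper was lifted clear. The bottle, beaker, stopper and timer look unmoved in the last pictures; I judged that by eye and did not measure it.
- **Disagreements:** The top and wrist cameras differed by about 2 mm on where the rack sits along its length. I settled this by comparing bar and rack in the same picture just above the posts. One side-camera reading at mid-bar (40 mm) is off; I take it to be pixels beside the strip.

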